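# Show a power board's solder side to the inspection camera

## Task

Lift the board with the blue transformer out of the carrier and hold it up to the inspection camera: solder side (underside) squarely facing the lens, the board centred on the lens axis 100 mm in front of the lens, its long edges level. Finish while still holding it there, steady in the air; do not touch the camera, and leave the other boards, the solder spool and the screwdriver where they are.

Things in the scene. Friction and masses are not known exactly. Their poses are not given: they have to be found in the camera images.
- board_blue: board to show: green, 100 (x) x 70 (y) x 2 mm, about 0.17 kg; origin at the centre of its underside (solder side), z out of the component side, up while in the carrier. Parts up to 12 mm tall near its short edges (|x| over 34 mm: green terminals at +x, capacitors at -x); elsewhere beside the transformer nothing over 2 mm
- transformer_top (a point): centre of the top of the blue transformer, 34 mm above the board's underside, over the board's centre. The transformer is the part to grip, across its y: a blue block with black ends, 36 mm along the board's x, 30 mm along y, standing 32 mm above the board's upper face
- board_red: same board with a red transformer, in another nest of the carrier; to be left alone. Which board lies in which nest varies
- board_yellow: same board with a yellow transformer, in another nest; to be left alone
- carrier: fixed aluminium plate 134 (x) x 320 (y) x 8 mm, origin at the centre of its underside. Three nests at y = -100, 0, +100 mm, each with a board, its x along the carrier's x, its underside 14 mm above the carrier's; black lips round each nest end 20 mm above the carrier's underside, 2 mm of play. Boards simply lift out upwards
- camera: fixed stand of the inspection camera: dark base plate 120 x 120 x 12 mm with two grey uprights 86 mm high, 100 mm apart over their outer faces, and black hinge knobs reaching 60 mm either side; origin at the centre of its underside. Place and yaw vary
- camera_head: head hinged in the stand: white box 56 x 76 x 56 mm, on its z side a black lens in a white ring light 68 mm across. Origin on the hinge axis, 65 mm above the table; z is the lens axis, leaning 0.35 to 0.7 rad from vertical to the stand's -x side (towards the robot); y along the level hinge axis. Lens front 60 mm from the origin along z. Stiff; not to be touched
- view_point (a point): the point on the lens axis 100 mm in front of the lens front (160 mm from the head's origin along its z), where the centre of the board's underside must be; its axes are the head's
- spool: orange solder spool standing on the table, 54 mm across, 42 mm high, origin at the centre of its foot; leave alone
- screwdriver: yellow-handled screwdriver 170 mm long lying on the table beyond the carrier; leave alone
Things that resemble listed ones, but are neither listed nor needed, are in the scene too. Of the things that look like the camera, the larger one is meant. Leave any brown look-alike of the board_blue alone.

How it is judged:
By the outcome, as a careful person would: the job done as asked, in the order asked, and still so for the second after the job is handed in, while the arm keeps its last pose, push and grip.
It also fails if it takes over 35 s, if anything falls off the work surface, if the arm or the gripper's body presses on something with over 40 N, if the wrist force passes 120 N, or if a joint passes its speed limit or range.

## Robot

A 6-joint arm with a two-finger parallel gripper is mounted at the origin on the work surface. World frame = base frame: x ahead of the robot, y to its left, z up, the work surface at z = 0. Lengths are in m, angles in rad, forces in N, time in s.
With the tool pointing down it reaches from about 0.3 to 0.775 m from the base axis. Payload 14.6 kg.
Tool frame: the origin (TCP) lies at the very end of the fingers, on their centre line; the grasp point (between the pads) lies 19 mm behind it; z points along the fingers, y is the line along which they close (so a half turn about z gives the same grasp; the last joint's range is limited). The gripper opens to 94 mm and grips with 3 to 60 N. Pads are 16 mm wide; open, the fingers measure 119 mm over their backs; the gripper's body (75 mm by 177 mm) begins 78 mm behind the grasp point.
Start: joints at [-1.389, 0.3, 1.521, -0, 1.321, -0.067], TCP at [0.135, -0.533, 0.205] pointing down, gripper open.
Joint ranges: [-3.03, 3.03], [-0.79, 2.21], [0.23, 2.52], [-1.04, 4.18], [0, 3.07], [-2.55, 2.55]. Speed limits (rad/s): [2.22, 2.22, 2.57, 3.14, 3.14, 3.14].

## Interface

Orientations are given as [roll, pitch, yaw] about the fixed x, y, z axes, in that order (R = Rz(yaw) Ry(pitch) Rx(roll)).
In Python, from station import telemetry, cams, hand_in, nets gives the robot as it stands.
- The arm moves only by the tool move_arm, never from a script. Its argument "increments" is a list of rows, each a list of 4 numbers: the shift along the tool's x, y, z in m, then the turn about the tool's z in rad. In form: [[tx, ty, tz, roll], ...]. A call has 1 to 20 rows; each row shifts and turns the commanded pose from where the row before left it, along the tool's axes as they then stand; what a row does not reach is not made up. A row lasts 1/8 s, in which the tool goes at most 62.5 mm and 10.7 degrees, less where a joint would pass 70% of its speed; a pose out of reach is approached as far as the arm can. A call is refused whole if a number of a shift passes 0.0625 or a number of a turn 0.188, either way. A call with a gripper value outside its range is refused whole. "grip" is the opening, from 0 (shut) to 1 (fully open), set as the call begins (left out, the last holds). The fingers move at their own pace and stop on an object; "force" is the grip in N (left out, the last holds). Time passes only in rows, so rows that do not move let the fingers close. It gives the time, the measured TCP pose, the force, the opening and the grip force at its end, in the units of the state.
- telemetry.get_obs(): the state, without advancing time (a new reading comes with each control period).
- cams.camera(name): name is "scene" or "top" or "wrist"; returns the picture (480x640x3 uint8, blue, green, red); there is no depth.
- cams.camera_model(name): a dict with "intrinsics" (3x3 intrinsics, pixels), "xyz" and "attitude" of the camera in the world; the wrist camera has in their place "T_tool_cam" (4x4, takes a point from camera to tool coordinates, whose origin is the TCP and whose axes are the flange's). Camera axes: x right, y up, looking along -z (the intrinsics and any distortion apply to the point x, -y, -z); pixel columns grow to the right and rows downward; lengths in m; the calibration is good to about 2 mm. A picture is of the moment at which its call begins: read the wrist's pose just before it. camera_model takes no time and is no camera call.
- hand_in(): hands the job in; it is judged then, once.
Trained networks look in the newest picture that a camera, given by its name, has taken for a name from the list of things; names that differ only in an ending like _2 or _b are one class to them, and where a whole thing is asked for, a point or a joint stands for the part that bears it (a point fixed in the world has none). Each returns a list of dicts, best first, with "conf" (0 to 1); they miss things now and then, are a little off and sometimes report something else, mostly with a low value. They report only what shows in the picture. A call takes as long as a camera call. They do not tell look-alikes from the thing itself.
- nets.search_frame(camera, query): "extent" ([left, top, right, bottom] in pixels, round what is visible of it).
- nets.mark_of(camera, query): "centre" ([column, row] in pixels: a listed point, or the origin of a listed thing).
The state is a dict: "time_s": time; "qpos": joint angles; "joint_vel": joint speeds; "tau": joint torques, N m; "ee_pos": TCP position; "eef_rot": TCP orientation; "force": force on the tool from outside, world axes, zero at the start; "moment": the same for the moment, N m; "grip_width": finger opening in m; "grip_force": force on a finger pad.
Only numpy, scipy, OpenCV 4.12 (cv2) and the standard library are available. Lean on these libraries where they do the work, as an engineer would, in place of code of your own. Each camera call takes 0.05 s, during which the arm holds its last target. There are 200 camera calls.

## Working session

There is one attempt and no reset: what is moved stays moved. The work goes in short steps, Python scripts to look and compute and a tool call to move; the robot and the scene stay as the last step left them, time stands still between calls to the robot, and variables do not carry over. Pictures are saved under pics/ and viewed, at most 10 in all, crops included, and the job is handed in when it is done.

Besides the shell and the picture viewer there is one more tool, called after "Call:" as a command line: name --pt "numbers of a row" for each row, then --argument value for the rest. move_arm: Moves the arm, as the interface text tells. Its arguments: {"type":"object","properties":{"increments":{"type":"array"},"grip":{"type":"number"},"force":{"type":"number"}},"required":["increments"]}

```bash
mkdir -p pics; ls; python3 - <<'E'
from station import telemetry,cams,nets
import cv2
for n in("scene","top"):
    cv2.imwrite(f"pics/{n}0.png",cams.camera(n)); m=cams.camera_model(n); print(n,m)
    for q in("board_blue","transformer_top","camera","camera_head","carrier","view_point"):
        try:
            print(q,[(d['centre'],round(d['conf'],2)) for d in nets.mark_of(n,q)][:5])
        except Exception as e: print(q,e)
print(cams.camera_model("wrist"))
print(telemetry.get_obs())
E
```

```text
pics
scene {'intrinsics': array([[537.2693543 ,   0.        , 327.76898401],
       [  0.        , 537.2693543 , 246.38643526],
       [  0.        ,   0.        ,   1.        ]]), 'xyz': array([1.26397956, 0.61616709, 0.93603755]), 'attitude': array([0.83888357, 0.02209223, 2.29687311])}
board_blue [([430.2, 315.3], 0.98), ([494.5, 380.2], 0.8)]
transformer_top [([429.6, 307.7], 0.97), ([498.2, 373.5], 0.81), ([429.3, 314.2], 0.18)]
camera [([247.8, 244.9], 0.76), ([200.0, 226.9], 0.57)]
camera_head [([196.4, 215.2], 0.92), ([241.7, 229.1], 0.72)]
carrier [([396.4, 297.3], 0.74)]
view_point []
top {'intrinsics': array([[439.11504282,   0.        , 317.06572371],
       [  0.        , 439.11504282, 243.60527125],
       [  0.        ,   0.        ,   1.        ]]), 'xyz': array([0.42652109, 0.00940151, 1.21571428]), 'attitude': array([ 0.18837411,  0.01344833, -1.59948733])}
board_blue [([166.2, 276.1], 0.89), ([234.9, 283.8], 0.55)]
transformer_top [([234.5, 286.0], 0.83), ([161.6, 268.9], 0.59)]
camera [([468.5, 234.8], 0.72), ([410.8, 242.1], 0.56)]
camera_head [([415.4, 238.7], 0
[... 620 characters left out ...]

         1.00000000e+00]])}
{'time_s': 0.7, 'qpos': array([-1.38857716e+00,  2.99889373e-01,  1.52101238e+00,  2.33498170e-05,
        1.32071870e+00, -6.65651979e-02]), 'joint_vel': array([ 0.00151835,  0.00172931,  0.00102809,  0.00060656, -0.00239575,
        0.00107822]), 'tau': array([ 3.35664336e-03, -5.31571555e+01, -3.52869809e+01,  7.10009364e-02,
        2.12902873e-02, -6.24569043e-05]), 'ee_pos': array([ 0.13544238, -0.53304216,  0.20544617]), 'eef_rot': array([-3.14156642e+00, -2.44225690e-05,  2.48778584e-01]), 'force': array([-0.11454028, -0.63422731,  0.64390345]), 'moment': array([ 0.04096731, -0.0106675 ,  0.07314058]), 'grip_force': 0.0, 'grip_width': 0.09406864412719451}
```

View pics/scene0.png

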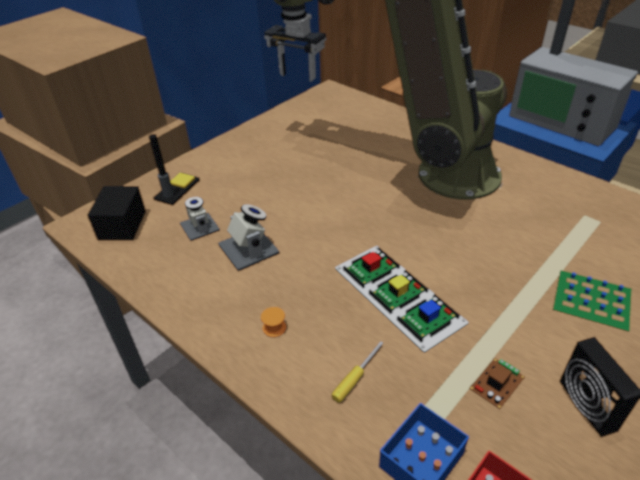

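View pics/top0.png

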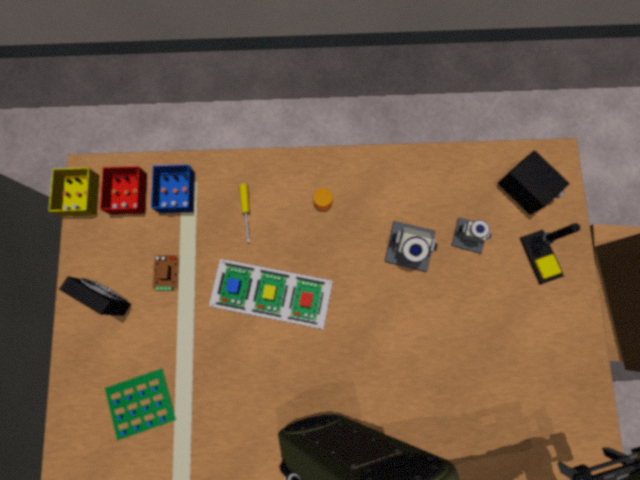

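The target is the blue-transformer board at scene (430,310), top (234,286). Look-alikes are red at top (307,300), yellow at (269,292) and the brown board at (165,272), which is off the carrier. The larger camera is at top (411,245) and scene (247,240). The smaller one at top (472,234) is the decoy. Next I'll triangulate.

```bash
cat > h.py <<'E'
import numpy as np
from scipy.spatial.transform import Rotation as Rn
from scipy.optimize import least_squares
from station import telemetry,cams,nets
def pose(n,obs=None):
    m=cams.camera_model(n)
    if n!="wrist": return m["intrinsics"],Rn.from_euler('xyz',m["attitude"]).as_matrix(),np.array(m["xyz"])
    o=obs or telemetry.get_obs(); Rt=Rn.from_euler('xyz',o["eef_rot"]).as_matrix(); T=m["T_tool_cam"]
    return m["intrinsics"],Rt@T[:3,:3],Rt@T[:3,3]+o["ee_pos"]
def proj(P,c):
    K,R,t=c; p=(np.atleast_2d(P)-t)@R; p=p*[1,-1,-1]; q=p@K.T; return q[:,:2]/q[:,2:]
def onplane(px,z,c):
    K,R,t=c; d=R@(np.linalg.inv(K)@[px[0],px[1],1]*[1,-1,-1]); return t+d*(z-t[2])/d[2]
def tri(pairs):
    return least_squares(lambda X:np.concatenate([proj(X,c)[0]-p for p,c in pairs]),[.5,0,.05])
E
python3 - <<'E'
from h import *
S,T=pose("scene"),pose("top")
for n,a,b in(("ttop",(429.6,307.7),(234.5,286)),("board",(430.2,315.3),(234.9,283.8)),("cam",(247.8,244.9),(410.8,242.1)),("head",(241.7,229.1),(415.4,238.7))):
    r=tri([(a,S),(b,T)]); print(n,r.x.round(4),r.fun.round(1))
import cv2
im={}
for n in("scene","top"):
    im[n]=cams.camera(n)
    for q in("board_red","board_yellow","spool"): print(n,q,[(d['centre'],round(d['conf'],2)) for d in nets.mark_of(n,q)][:4])
a=cv2.resize(im["scene"][195:345,190:470],None,fx=2.8,fy=2.8,interpolation=cv2.INTER_CUBIC)
cv2.imwrite("pics/crop1.png",a)
# top image plane hits for red/yellow/blue tops
for p in((233.5,286),(269,292.5),(307,300)): print(onplane(p,.048,T).round(4))
E
```

```text
ttop [0.5407 0.2447 0.043 ] [-0.7  0.  -0.7  0.4]
board [0.5465 0.2497 0.0264] [-1.6  0.  -1.6  1.1]
cam [ 0.6476 -0.2365  0.0242] [-1.3 -0.3 -1.   1. ]
head [ 0.6499 -0.2421  0.0745] [ 0.2  0.   0.1 -0.1]
scene board_red [([370.7, 266.3], 0.7)]
scene board_yellow [([397.0, 291.8], 0.75)]
scene spool [([277.9, 328.9], 0.95)]
top board_red [([306.9, 299.9], 0.6)]
top board_yellow [([269.9, 292.4], 0.75)]
top spool [([319.7, 203.2], 0.89), ([306.0, 297.3], 0.47)]
[0.5415 0.2447 0.048 ]
[0.5214 0.1501 0.048 ]
[0.4986 0.0497 0.048 ]
```

View pics/crop1.png

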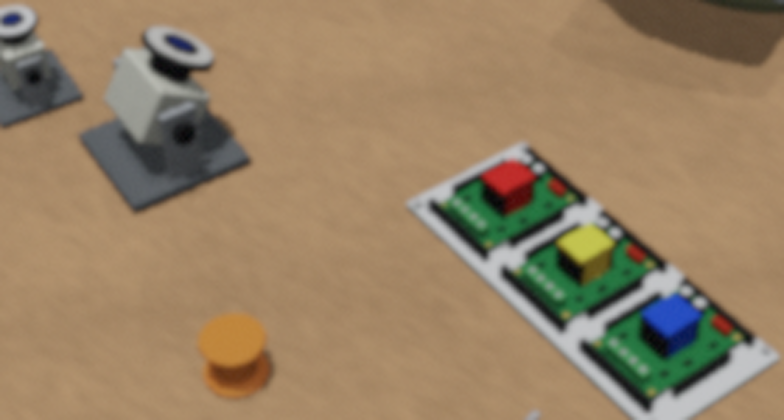

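The crop confirms the blue-transformer board is in the end nest of the carrier, and the larger camera is at scene (247,240). I'll stop over the camera on the way to measure it from near.

Call:
move_arm --pt "0.041 -0.015 -0.008 0" --pt "0.041 -0.015 -0.008 0" --pt "0.041 -0.015 -0.008 0" --pt "0.041 -0.015 -0.008 0" --pt "0.041 -0.015 -0.008 0" --pt "0.041 -0.015 -0.008 0" --pt "0.041 -0.015 -0.008 0" --pt "0.041 -0.015 -0.008 0" --pt "0.041 -0.015 -0.008 0" --pt "0.041 -0.015 -0.008 0" --pt "0.041 -0.015 -0.008 0" --pt "0.041 -0.015 -0.008 0" --pt "0 0 0 0.155" --pt "0 0 0 0.155" --pt "0 0 0 0.155" --pt "0 0 0 0" --grip 0.47 --force 30

```text
time_s: 3.1
ee_pos: [0.568, -0.2374, 0.3014]
eef_rot: [-3.142, 0.0, -0.215]
force: [0.7, -0.3, 0.5]
grip_width: 0.0443
grip_force: 0.0
```

```bash
python3 - <<'E'
from h import *
import cv2
o=telemetry.get_obs(); im=cams.camera("wrist"); cv2.imwrite("pics/w1.png",im); c=pose("wrist",o)
print(o["ee_pos"],o["eef_rot"],o["qpos"],c[2])
for q in("camera","camera_head","view_point"): print(q,[(d['centre'],round(d['conf'],2)) for d in nets.mark_of("wrist",q)][:4])
E
```

```text
[ 0.5679579  -0.23740461  0.30138202] [-3.14154002e+00  1.38698996e-04 -2.15185843e-01] [-4.55423304e-01  4.04314435e-01  1.16264059e+00  1.81168890e-05
  1.57478487e+00  1.33055894e+00] [ 0.64729085 -0.25476472  0.48047698]
camera [([309.7, 140.5], 0.77), ([450.8, 81.8], 0.67)]
camera_head [([467.5, 78.7], 0.77), ([308.8, 140.9], 0.56)]
view_point []
```

View pics/w1.png

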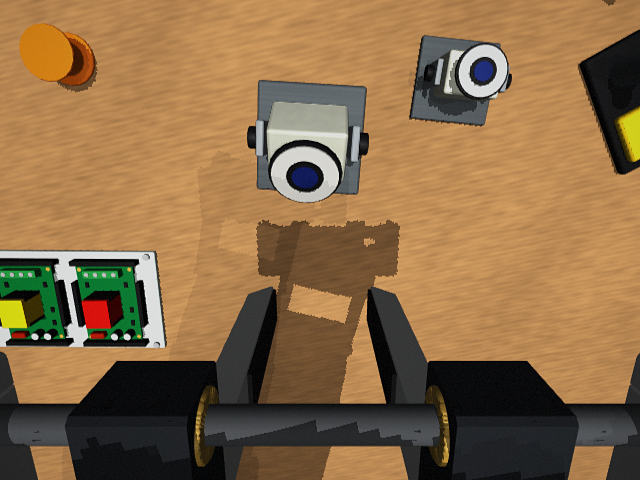

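The wrist view shows the large camera's base plate with corners near (259,80), (366,87) and (358,194). Its ring is centred near (306,173), with knobs at (250,138) and (366,143). I'll enlarge it to read the features accurately.

```bash
python3 - <<'E'
import cv2
im=cv2.imread("pics/w1.png"); cv2.imwrite("pics/w1c.png",cv2.resize(im[70:210,238:378],None,fx=4.2857,fy=4.2857,interpolation=cv2.INTER_CUBIC))
E
```

```text
(no output)
```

View pics/w1c.png

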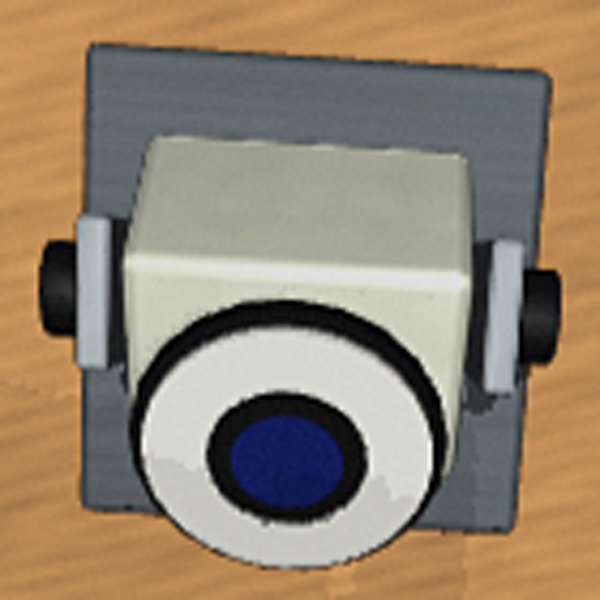

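```bash
cat > fit.py <<'E'
from h import *
o=dict(ee_pos=np.array([0.5679579,-0.23740461,0.30138202]),eef_rot=[-3.14154002,1.38698996e-04,-2.15185843e-01])
c=pose("wrist",o)
px=np.array([(91,44),(551,74),(82,508),(514,532),(41,288),(560,318),(287.5,457)])/4.2857+[238-.4,70-.4]
def model(p):
    x,y,w,t=p; R=Rn.from_euler('z',w).as_matrix(); b=np.array([x,y,0])
    L=np.array([(.06,.06,.012),(.06,-.06,.012),(-.06,.06,.012),(-.06,-.06,.012),(0,.06,.065),(0,-.06,.065)])
    z=np.array([-np.sin(t),0,np.cos(t)]); L=np.vstack([L,[0,0,.065]+.06*z]); return L@R.T+b
if __name__=="__main__":
    for extra in (0,1):
        def f(p):
            cc=(c[0],c[1],c[2]+(p[4:7] if extra else 0))
            r=(proj(model(p[:4]),cc)-px).ravel(); return np.r_[r,p[4:7]/.002] if extra else r
        r=least_squares(f,[.65,-.24,0,.5]+[0,0,0]*extra,x_scale=.01); x,y,w,t=r.x[:4]; print(r.x.round(4)); print(r.fun.reshape(-1,2).round(2).tolist())
        z=np.array([-np.sin(t)*np.cos(w),-np.sin(t)*np.sin(w),np.cos(t)]); h=np.array([x,y,.065])
        print("vp",(h+.16*z).round(4),"z",z.round(4),"ring pts proj centre",[proj(h+k*z,c)[0].round(1).tolist() for k in(.05,.055,.06)], "obs ring",(np.array([287,448])/4.2857+[237.6,69.6]).round(1))
        for n,m in(("scene",(241.7,229.1)),("top",(415.4,238.7))): print(n,proj(h,pose(n))[0].round(1),m,proj(h+.06*z,pose(n))[0].round(1),"vp",proj(h+.16*z,pose(n))[0].round(1))
E
python3 fit.py
```

```text
[ 0.64   -0.2402 -0.2732  0.5243]
[[-1.47, -0.93], [0.98, -0.98], [-0.78, 0.84], [0.39, 1.19], [1.31, -0.02], [-0.66, 0.21], [0.13, 0.0]]
vp [ 0.5629 -0.2186  0.2035] z [-0.482   0.1351  0.8657] ring pts proj centre [[305.4, 169.7], [305.1, 172.9], [304.8, 176.2]] obs ring [304.6 174.1]
scene [245.8 230.4] (241.7, 229.1) [254.1 210. ] vp [268.6 174.4]
top [414.3 242.9] (415.4, 238.7) [416.1 250.4] vp [419.5 264.6]
[ 0.64   -0.2401 -0.2733  0.5275  0.      0.      0.0015]Traceback (most recent call last):
  File "fit.py", line 14, in <module>
    r=least_squares(f,[.65,-.24,0,.5]+[0,0,0]*extra,x_scale=.01); x,y,w,t=r.x[:4]; print(r.x.round(4)); print(r.fun.reshape(-1,2).round(2).tolist())
                                                                                                              ~~~~~~~~~~~~~^^^^^^
ValueError: cannot reshape array of size 17 into shape (2)
```

Call:
move_arm --pt "-0.0107 -0.0388 0.0125 0" --pt "-0.0107 -0.0388 0.0125 0" --pt "-0.0107 -0.0388 0.0125 0" --pt "-0.0107 -0.0388 0.0125 0" --pt "-0.0107 -0.0388 0.0125 0" --pt "-0.0107 -0.0388 0.0125 0" --pt "-0.0107 -0.0388 0.0125 0" --pt "-0.0107 -0.0388 0.0125 0" --pt "-0.0107 -0.0388 0.0125 0" --pt "-0.0107 -0.0388 0.0125 0" --pt "-0.0107 -0.0388 0.0125 0" --pt "-0.0107 -0.0388 0.0125 0" --pt "0 0 0 0"

```text
time_s: 4.92
ee_pos: [0.5415, 0.2467, 0.1503]
eef_rot: [3.141, 0.002, -0.212]
force: [-0.4, -0.2, -0.1]
grip_width: 0.0443
grip_force: 0.0
```

```bash
python3 - <<'E'
from h import *
import cv2
o=telemetry.get_obs(); im=cams.camera("wrist"); cv2.imwrite("pics/w2.png",im); c=pose("wrist",o)
print(o["ee_pos"],o["eef_rot"],o["qpos"])
for q in("transformer_top","board_blue"):
  for d in nets.mark_of("wrist",q)[:3]: print(q,d['centre'],round(d['conf'],2),onplane(d['centre'],.048 if q[0]=='t' else .014,c).round(4))
b,g,r=[x.astype(int) for x in cv2.split(im)]
m=((b>110)&(b>2*r)&(b>1.5*g)).astype('uint8'); m[400:]=0
n,l,st,ce=cv2.connectedComponentsWithStats(m); k=1+st[1:,4].argmax(); print(st[k],ce[k])
box=cv2.minAreaRect(np.argwhere(l==k)[:,::-1].astype(np.float32)); pts=cv2.boxPoints(box); w=np.array([onplane(p,.048,c) for p in pts]); print(box,w.round(4).tolist(),w.mean(0))
E
```

```text
[0.54154388 0.24673188 0.15030907] [ 3.14078655e+00  1.56346039e-03 -2.11683027e-01] [3.65885855e-01 4.48221625e-01 1.44977507e+00 1.88159537e-04
 1.24534595e+00 2.14830426e+00]
transformer_top [56.8, 239.2] 0.65 [0.5863 0.4339 0.048 ]
transformer_top [320.3, 246.4] 0.64 [0.5405 0.2472 0.048 ]
board_blue [81.1, 222.6] 0.95 [0.591 0.434 0.014]
board_blue [320.6, 232.8] 0.73 [0.542  0.2467 0.014 ]
[ 301  221   41   47 1890] [321.03174603 243.73650794]
((321.0, 244.0), (46.0, 40.0), 90.0) [[0.5621, 0.2568, 0.048], [0.556, 0.2286, 0.048], [0.5216, 0.2355, 0.048], [0.5279, 0.2647, 0.048]] [0.54191059 0.24639173 0.048     ]
```

View pics/w2.png

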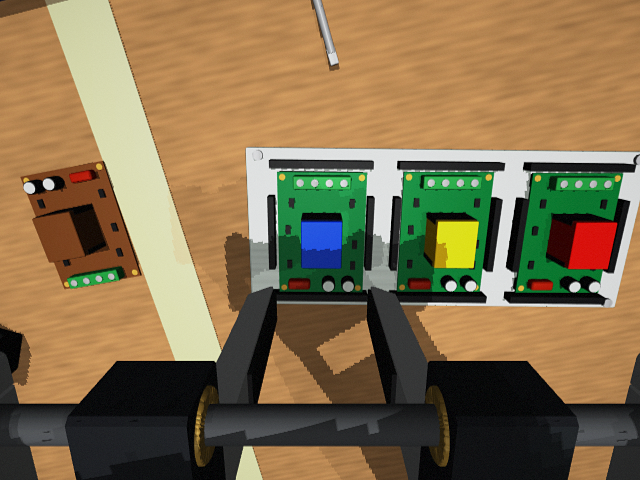

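The blue transformer is centred at (321,244) between the fingers and square to them; its position matches the TCP within 0.5 mm. I'll go down and grip.

Call:
move_arm --pt "0 0 0.025 0" --pt "0 0 0.025 0" --pt "0 0 0.025 0" --pt "0 0 0.025 0" --pt "0 0 0.018 0" --pt "0 0 0.01 0" --pt "0 0 0 0"

```text
time_s: 5.95
ee_pos: [0.5425, 0.2446, 0.0234]
eef_rot: [3.141, 0.0, -0.216]
force: [0.8, 0.3, -0.4]
grip_width: 0.0443
grip_force: 0.0
```

Call:
move_arm --pt "0 0 0 0" --pt "0 0 0 0" --pt "0 0 0 0" --pt "0 0 0 0" --grip 0.1 --force 35

```text
time_s: 6.45
ee_pos: [0.5431, 0.2455, 0.0244]
eef_rot: [-3.14, -0.002, -0.216]
force: [2.8, 4.3, 4.3]
grip_width: 0.0296
grip_force: 35.0
```

Call:
move_arm --pt "0 0 -0.01 0" --pt "0 0 -0.02 0" --pt "0 0 -0.03 0" --pt "0 0 -0.05 0" --pt "0 0 -0.05 0" --pt "0 0 -0.05 0" --pt "0 0 -0.05 0" --pt "0 0 0 -0.168" --pt "0 0 0 -0.168" --pt "0 0 0 -0.168" --pt "0 0 0 -0.168" --pt "0 0 0 -0.168" --pt "0 0 0 -0.168" --pt "0 0 0 -0.168" --pt "0 0 0 -0.168" --pt "0 0 0 -0.17" --pt "0 0 0 0"

```text
time_s: 8.57
ee_pos: [0.5422, 0.2445, 0.2842]
eef_rot: [3.141, 0.0, 1.297]
force: [-0.1, 0.7, -1.4]
grip_width: 0.0298
grip_force: 35.0
```

Call:
move_arm --pt "-0.0383 0.0271 0 0" --pt "-0.0383 0.0271 0 0" --pt "-0.0383 0.0271 0 0" --pt "-0.0383 0.0271 0 0" --pt "-0.0383 0.0271 0 0" --pt "-0.0383 0.0271 0 0" --pt "-0.0383 0.0271 0 0" --pt "-0.0383 0.0271 0 0" --pt "-0.0383 0.0271 0 0" --pt "0 0.03 0 0" --pt "0 0.03 0 0" --pt "0 0.03 0 0" --pt "0 0 0 0"

```text
time_s: 10.2
ee_pos: [0.7694, -0.1769, 0.2803]
eef_rot: [-3.138, 0.0, 1.294]
force: [-0.2, 0.0, -1.7]
grip_width: 0.0298
grip_force: 35.0
```

```bash
python3 -c "
from h import *
o=telemetry.get_obs();print(o['ee_pos'],o['eef_rot'],o['qpos'])"
```

```text
[ 0.76938805 -0.17692202  0.28033968] [-3.13820357e+00  2.05198014e-04  1.29359509e+00] [-2.72334639e-01  9.66205753e-01  3.14872794e-01 -1.97107743e-04
  1.86390414e+00  4.81031420e-03]
```

Call:
move_arm --pt "0 0.03 0 0" --pt "0 0.03 0 0" --pt "0 0.03 0 0" --pt "0 0 0 0"

```text
time_s: 10.7
ee_pos: [0.7953, -0.1869, 0.2602]
eef_rot: [3.098, -0.002, 1.297]
force: [0.2, 0.1, -1.9]
grip_width: 0.0298
grip_force: 35.0
```

```bash
python3 -c "
from h import *
o=telemetry.get_obs();print(o['ee_pos'],o['eef_rot'],o['qpos'])"
```

```text
[ 0.7953428  -0.18685215  0.26020814] [ 3.09788480e+00 -1.90727743e-03  1.29714138e+00] [-0.27623068  1.0342856   0.23790606  0.00208538  1.82569757 -0.00196412]
```

The tilt can be produced at the reach limit, and it goes in the direction I need. I'll continue.

Call:
move_arm --pt "0 0.06 -0.03 0" --pt "0 0.06 -0.03 0" --pt "0 0.06 -0.03 0" --pt "0 0.06 -0.03 0" --pt "0 0 0 0"

```text
time_s: 11.32
ee_pos: [0.8121, -0.1993, 0.313]
eef_rot: [2.952, -0.007, 1.298]
force: [-0.1, 0.2, -1.4]
grip_width: 0.0297
grip_force: 35.0
```

```bash
python3 -c "
from h import *
o=telemetry.get_obs();print(o['ee_pos'],o['eef_rot'],o['qpos'])"
```

```text
[ 0.81214023 -0.19927821  0.31297206] [ 2.95193984 -0.00702822  1.29826111] [-0.28755507  0.97520985  0.23510263  0.00987689  1.7417373  -0.01174604]
```

Call:
move_arm --pt "0.003 0.06 -0.02 0" --pt "0.003 0.06 -0.02 0" --pt "0.003 0.06 -0.02 0" --pt "0.003 0.06 -0.02 0" --pt "0.003 0.06 -0.02 0" --pt "0.003 0.06 -0.02 0" --pt "0 0 0 0"

```text
time_s: 12.2
ee_pos: [0.842, -0.2012, 0.3844]
eef_rot: [2.733, -0.015, 1.301]
force: [-0.2, -0.4, -1.6]
grip_width: 0.0296
grip_force: 35.0
```

```bash
python3 -c "
from h import *
o=telemetry.get_obs();print(o['ee_pos'],o['eef_rot'],o['qpos'])"
```

```text
[ 0.84201538 -0.2012105   0.38444481] [ 2.73340915 -0.01460628  1.30083401] [-0.28262073  0.90511223  0.23506797  0.018435    1.59337122 -0.00540579]
```

Call:
move_arm --pt "0.012 0.06 -0.015 0" --pt "0.012 0.06 -0.015 0" --pt "0.012 0.06 -0.015 0" --pt "0 0 0 0" --pt "0 0 0 0"

```text
time_s: 12.82
ee_pos: [0.858, -0.1787, 0.423]
eef_rot: [2.628, -0.02, 1.304]
force: [-0.2, -0.3, -1.8]
grip_width: 0.0295
grip_force: 35.0
```

```bash
cat > st.py <<'E'
from h import *
t,w=.526,-.273
o=telemetry.get_obs();print(o['ee_pos'],o['eef_rot'],o['qpos'],o['time_s'])
R=Rn.from_euler('xyz',o['eef_rot']).as_matrix()
z=np.array([-np.sin(t)*np.cos(w),-np.sin(t)*np.sin(w),np.cos(t)]); hy=np.array([-np.sin(w),np.cos(w),0])
Rt=np.c_[hy,np.cross(-z,hy),-z]
e=(Rn.from_matrix(R.T@Rt)).as_rotvec(); print("rot err in tool axes",e.round(4))
h=np.array([.64,-.2402,.065]); d=.009
tgt=h+(.16+d)*z; print("tgt",tgt.round(4),"shift tool",(R.T@(tgt-o['ee_pos'])).round(4))
E
python3 st.py
```

```text
[ 0.85801312 -0.17871317  0.42297898] [ 2.62844362 -0.02017775  1.30350121] [-0.24991957  0.87017255  0.23582072  0.00905627  1.52216375  0.0246038 ] 12.825
rot err in tool axes [-0.0129 -0.0203 -0.0051]
tgt [ 0.5583 -0.2173  0.2112] shift tool [-0.1207 -0.3458  0.0455]
```

Call:
move_arm --pt "-0.05 0.03 -0.005 0" --pt "-0.05 0.03 -0.005 0" --pt "0 0 0 0"

```text
time_s: 13.2
ee_pos: [0.8347, -0.2803, 0.4337]
eef_rot: [2.593, -0.019, 1.298]
force: [-0.1, 0.4, -2.2]
grip_width: 0.0299
grip_force: 35.0
```

```bash
python3 st.py
```

```text
[ 0.83471641 -0.28031108  0.43372734] [ 2.59345471 -0.01920562  1.2981199 ] [-0.38922355  0.86218507  0.23571524  0.0771426   1.50033935 -0.09513474] 13.2
rot err in tool axes [ 0.0221 -0.0167 -0.0095]
tgt [ 0.5583 -0.2173  0.2112] shift tool [-0.0181 -0.3575  0.0421]
```

Call:
move_arm --pt "-0.002 -0.03 0 0" --pt "-0.002 -0.0375 0 0" --pt "-0.002 -0.0375 0 0" --pt "-0.002 -0.0375 0 0" --pt "-0.002 -0.0375 0 0" --pt "-0.002 -0.0375 0 0" --pt "-0.002 -0.0375 0 0" --pt "-0.002 -0.0375 0 0" --pt "-0.002 -0.03 0 0" --pt "0 -0.02 0.005 0" --pt "0 -0.01 0.01 -0.01" --pt "0 -0.005 0.005 -0.01" --pt "0 0 0 0" --pt "0 0 0 0"

```text
time_s: 14.95
ee_pos: [0.5605, -0.2142, 0.2382]
eef_rot: [2.592, -0.009, 1.321]
force: [0.1, -0.2, -2.7]
grip_width: 0.0295
grip_force: 35.0
```

```bash
python3 st.py; python3 - <<'E'
from h import *
import cv2
a=cams.camera("scene"); b=cams.camera("wrist")
x=cv2.resize(a[120:280,170:370],None,fx=4,fy=3.75,interpolation=cv2.INTER_CUBIC)
cv2.imwrite("pics/s2.png",x); cv2.imwrite("pics/w3.png",b)
E
```

```text
[ 0.56045083 -0.21416934  0.23818472] [ 2.591802   -0.00928641  1.32062227] [-0.48449765  0.10486603  1.77273724  0.19309483  0.73736586 -0.33987531] 14.95
rot err in tool axes [ 0.0237 -0.0197  0.0148]
tgt [ 0.5583 -0.2173  0.2112] shift tool [-0.0038 -0.0152  0.0223]
```

View pics/w3.png

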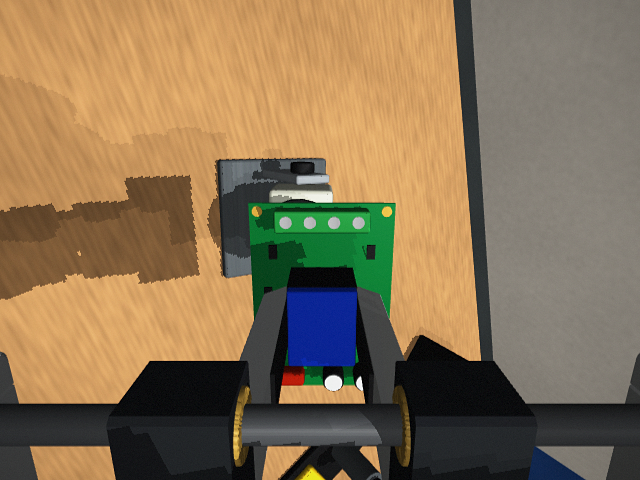

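View pics/s2.png

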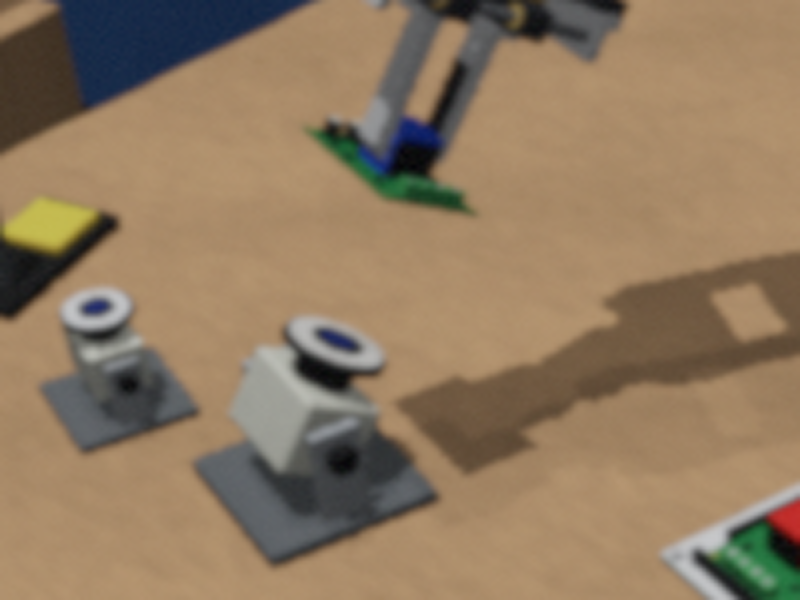

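The board is held square in the fingers, with its far edge at wrist (249..396, 204). It looks parallel to the lens ring. I'll work out its place in the grip and then the last shift.

```bash
python3 - <<'E'
from h import *
T=cams.camera_model("wrist")["T_tool_cam"];c=(cams.camera_model("wrist")["intrinsics"],T[:3,:3],T[:3,3])
im=__import__("cv2").imread("pics/w3.png").astype(int)
g=(im[...,1]>60)&(im[...,1]>1.6*im[...,0])&(im[...,1]>1.6*im[...,2])
r=g[207:300].any(1); rows=np.where(g[:,300:345].any(1))[0]; print("rows",rows.min(),rows.max())
for y in(207,215,225,240,255): k=np.where(g[y])[0]; print(y,k.min(),k.max())
px=np.array([(248.8,204),(396,203.5)])
# plate: params: x0,y0,z(upper face), far edge at x0+.05
f=lambda p:(proj(np.array([[p[0]+.05,p[1]-.035,p[2]],[p[0]+.05,p[1]+.035,p[2]]]),c)-px).ravel()
s=least_squares(f,[0,0,.008],x_scale=.01);print(s.x,s.fun)
for z in(.007,.009): print(z,proj(np.array([[.05,-.035,z],[.05,.035,z],[-.05,-.035,z],[-.05,.035,z]]),c).round(1).tolist())
E
```

```text
rows 203 384
207 248 394
215 249 394
225 249 394
240 250 393
255 251 392
[-2.17649237e-03 -5.14594248e-05  8.41874955e-03] [ 0.00042649 -0.34179091 -0.00042661  0.34188616]
0.007 [[248.2, 199.6], [396.9, 199.8], [257.4, 383.1], [386.8, 383.2]]
0.009 [[248.9, 198.9], [396.1, 199.1], [258.0, 380.9], [386.3, 381.0]]
```

Call:
move_arm --pt "-0.001 -0.005 0.006 0" --pt "-0.001 -0.005 0.008 0" --pt "0 -0.005 0.008 0" --pt "0 0 0 0" --pt "0 0 0 0"

```text
time_s: 15.68
ee_pos: [0.5584, -0.2155, 0.2113]
eef_rot: [2.592, -0.009, 1.321]
force: [-0.9, 0.2, -1.4]
grip_width: 0.0298
grip_force: 35.0
```

```bash
for i in 1 2 3; do python3 st.py; done; python3 - <<'E'
from h import *
cams.camera("top")
print([(d['centre'],round(d['conf'],2)) for d in nets.mark_of("top","view_point")],[(d['centre'],round(d['conf'],2)) for d in nets.mark_of("top","board_blue")])
o=telemetry.get_obs();R=Rn.from_euler('xyz',o['eef_rot']).as_matrix();print(o['joint_vel'].round(3),o['force'],o['time_s'])
b=o['ee_pos']+R@[-.002,0,.0095];print(b,proj(b,pose("top")))
E
```

```text
[ 0.55837723 -0.21546043  0.2113192 ] [ 2.59215421 -0.00930547  1.32056165] [-0.48905773  0.12954478  1.81070214  0.21101692  0.67718064 -0.36548603] 15.675
rot err in tool axes [ 0.0233 -0.0197  0.0148]
tgt [ 0.5583 -0.2173  0.2112] shift tool [-0.0018  0.0002  0.0003]
[ 0.55837723 -0.21546043  0.2113192 ] [ 2.59215421 -0.00930547  1.32056165] [-0.48905773  0.12954478  1.81070214  0.21101692  0.67718064 -0.36548603] 15.675
rot err in tool axes [ 0.0233 -0.0197  0.0148]
tgt [ 0.5583 -0.2173  0.2112] shift tool [-0.0018  0.0002  0.0003]
[ 0.55837723 -0.21546043  0.2113192 ] [ 2.59215421 -0.00930547  1.32056165] [-0.48905773  0.12954478  1.81070214  0.21101692  0.67718064 -0.36548603] 15.675
rot err in tool axes [ 0.0233 -0.0197  0.0148]
tgt [ 0.5583 -0.2173  0.2112] shift tool [-0.0018  0.0002  0.0003]
[([490.9, 220.6], 0.56)] [([420.6, 263.3], 0.97), ([165.8, 273.6], 0.59)]
[ 0.001 -0.001  0.    -0.001  0.001  0.001] [-0.75588666 -0.26703256 -2.03382978] 15.825
[ 0.56273742 -0.21856514  0.20340893] [[419.52949374 264.65784215]]
```

```bash
python3 -c "
from station import hand_in
print(hand_in())"
```

```text
the job is handed in; nothing more can be done
None
```

I handed in with the blue-transformer board held steady in front of the inspection camera. By my estimate its underside centre is within about 1 mm of the view point, its face is about 1.8° off square to the lens, and its long edges are about 0.5° off level; the other items were left untouched.

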